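# Close the gauge-block case, then lift off the outer lid alone

### The job

With the fingertips, nudge the three gauge blocks in the blue case back into a straight, square row against the case's rear wall, so that the holding bar under the inner lid can drop in front of them. Then carry the two nested lids together by the black handle, seat them fully home on the case and let go; now take the outer lid by its steel collar and lift it straight up off the handle, leaving the inner lid shut on the blocks. The outer lid is wanted for a new seal: finish while still holding it level in the gripper, well clear above the inner lid's handle, and leave the case and the parts lying around it where they are.

Things in the scene. Friction and masses are not known exactly. Their poses are not given: they have to be found in the camera images.
- case: Open blue steel case, 114 (x) x 164 (y) x 34 mm high, 1.6 kg, loose; thin wire handles make it 187 mm long. Origin: centre of its underside, z up, y along its length, +x to its rear wall (away from the robot within 0.22 rad). Walls 4 mm, inside 106 (x) x 156 (y) mm, felt floor at z = 8 mm, rim at z = 34 mm; inner faces of rear and front wall at x = +53 and -53 mm.
- case_row (a point): Foot of the case's rear wall, inside, in the middle: x = +53, y = 0, z = 8 mm in the case's frame. The backs of the blocks belong against this wall.
- block_a: Pale grey ground steel gauge block, 30 (x) x 36 (y) x 12 mm high, 0.09 kg, loose on the case's felt floor, the left one (case y about +48 mm). Origin: centre of its underside. Its 36 mm side runs front to back in the case, turned up to 0.25 rad, its back about 8 to 22 mm short of the rear wall. In the row its origin is at x = +35 mm in the case's frame (18 mm from the rear wall).
- block_b: Pale grey ground steel gauge block, 30 (x) x 36 (y) x 12 mm high, 0.09 kg, loose on the case's felt floor, the middle one (case y about 0). Origin: centre of its underside. Its 36 mm side runs front to back in the case, turned up to 0.25 rad, its back about 8 to 22 mm short of the rear wall. In the row its origin is at x = +35 mm in the case's frame (18 mm from the rear wall).
- block_c: Pale grey ground steel gauge block, 30 (x) x 36 (y) x 12 mm high, 0.09 kg, loose on the case's felt floor, the right one (case y about -48 mm). Origin: centre of its underside. Its 36 mm side runs front to back in the case, turned up to 0.25 rad, its back about 8 to 22 mm short of the rear wall. In the row its origin is at x = +35 mm in the case's frame (18 mm from the rear wall).
- inner_lid: Aluminium inner lid, about 0.28 kg, standing on its frame. Origin: centre of the frame's foot; +x goes to the case's rear wall (away from the robot within 0.22 rad at the start). Frame 102 (x) x 152 (y) mm, 20 mm deep, fits inside the case with 2 mm to spare all round. Plate 120 x 170 x 3 mm at z = 20 to 23 mm; home, it lies on the rim and the origin is 14 mm above the case's.
- holding_bar (a point): Foot of the inner lid's holding bar, which runs along the lid's y at x = +5 to +11 mm and reaches down to z = 0 of the lid; seated, it hangs 6 mm in front of the row and 6 mm off the floor, so a block left out of the row stops the lid.
- handle_top (a point): Middle of the top of the inner lid's upright black handle, 12 (x) x 50 (y) mm, at z = 73.5 mm of the inner lid. While the lids are nested it stands 28 mm above the outer lid's collar; pinch it there across its 12 mm (the lid's x) to carry both lids.
- outer_lid: Blue outer lid, a hood 128 (x) x 178 (y) mm, about 0.22 kg, nested over the inner lid and resting loose on its plate (2 mm play), so it comes along when the inner lid is lifted. Origin: centre of its skirt's lower edge, 8 mm above the inner lid's origin when nested; axes as the inner lid's. Skirt goes round the case with 5 mm to spare; flat top at z = 17.5 mm.
- collar_top (a point): Centre of the top of the outer lid's pale steel collar round the handle slot: outside 32 (x) x 68 (y) mm, inside 24 x 60 mm, from the flat top (z = 17.5 mm) to z = 37.5 mm of the outer lid. Grip it across its 32 mm (x), to either side of the handle, to lift the outer lid alone.
- spacer: Bystander: white round spacer ring, 32 mm across, 16 mm high, loose. Origin: centre of its underside.
- bearing: Bystander: ball bearing lying flat, 42 mm across, 12 mm high, loose. Origin: centre of its underside.
- collet: Bystander: pale steel collet standing upright, 39 mm across, 46 mm high, loose. Origin: centre of its underside.
- bushing: Bystander: dark steel bush standing upright, 37 mm across, 42 mm high, loose. Origin: centre of its underside.

How it is judged:
On the way, in this order (a step that is already met when the one before it is completed fails the run):
1. the three blocks stand in a straight row, square, their backs within 3 mm of the case's rear wall, the lids not yet on (x of block_a in the frame of case between 0.032 and 0.038 m and angle between the y axis of each of block_a, block_b, block_c and the x axis of case, either way round below 0.08 rad and z of each of block_a, block_b, block_c in the frame of case below 0.011 m and x of block_b in the frame of case between 0.032 and 0.038 m and x of block_c in the frame of case between 0.032 and 0.038 m and horizontal distance between inner_lid and case above 0.1 m), for 0.2 s.
2. both lids, still nested, are fully home on the case over the row (inner lid within 2.5 mm of full depth) and let go (x of block_a in the frame of case between 0.032 and 0.038 m and angle between the y axis of each of block_a, block_b, block_c and the x axis of case, either way round below 0.08 rad and z of each of block_a, block_b, block_c in the frame of case below 0.011 m and x of block_b in the frame of case between 0.032 and 0.038 m and x of block_c in the frame of case between 0.032 and 0.038 m and z of inner_lid in the frame of case below 0.0165 m and horizontal distance between inner_lid and case below 0.006 m and angle between inner_lid's own z axis and vertical below 0.03 rad and z of outer_lid in the frame of inner_lid below 0.011 m and contact force between the fingers and inner_lid below 0.2 N and contact force between the fingers and outer_lid below 0.2 N), for 0.2 s.
At the end, for the whole second after the job is handed in: Outer lid held still, level (0.2 rad), 67 mm or more above its nested place, touching neither case nor inner lid; inner lid home (2.5 mm depth, 6 mm sideways, 0.03 rad tilt), untouched by the robot; blocks still in the row (backs within 3 mm of the rear wall, square within 0.08 rad) (x of block_a in the frame of case between 0.032 and 0.038 m and angle between the y axis of each of block_a, block_b, block_c and the x axis of case, either way round below 0.08 rad and z of each of block_a, block_b, block_c in the frame of case below 0.011 m and x of block_b in the frame of case between 0.032 and 0.038 m and x of block_c in the frame of case between 0.032 and 0.038 m and z of inner_lid in the frame of case below 0.0165 m and horizontal distance between inner_lid and case below 0.006 m and angle between inner_lid's own z axis and vertical below 0.03 rad and z of outer_lid in the frame of inner_lid above 0.075 m and angle between outer_lid's own z axis and vertical below 0.2 rad and contact force between the fingers and outer_lid above 1 N and contact force between each of outer_lid, the arm, the fingers and inner_lid below 0.1 N and contact force between outer_lid and case below 0.1 N and linear speed of outer_lid below 0.03 m/s and linear speed of inner_lid below 0.02 m/s); the arm keeps its last pose, push and grip.
It fails at once if the outer lid is taken off the inner lid (more than 25 mm) while the inner lid is not fully home in the case, or the inner lid comes up (4 mm) with it (distance between outer_lid and inner_lid above 0.033 m and z of inner_lid in the frame of case above 0.018 m).
It fails at once if the case is shoved more than 25 mm from where it stood (distance of case from where it was at the start of the episode above 0.025 m).
It fails at once if a bystander (spacer, bearing, collet, bush) is moved more than 15 mm (distance of any of spacer, bearing, collet, bushing from where it was at the start of the episode above 0.015 m).
It also fails if it takes over 58 s, if anything falls off the work surface, if the arm or the gripper's body presses on something with over 40 N, if the wrist force passes 120 N, or if a joint passes its speed limit or range.

### The arm

A 7-joint arm with a two-finger parallel gripper is mounted at the origin on a cart in front of the work surface, level with it; the furniture and walls round the work are solid. World frame = base frame: x ahead of the robot, y to its left, z up, the work surface at z = 0. Lengths are in m, angles in rad, forces in N, time in s.
With the tool pointing down it reaches from about 0.425 to 0.925 m from the base axis. Payload 6.8 kg.
Tool frame: the origin (TCP) lies at the very end of the fingers, on their centre line; the grasp point (between the pads) lies 19 mm behind it (arm.grasp_offset is the z of the grasp point in the tool frame, in m); z points along the fingers, y is the line along which they close (so a half turn about z gives the same grasp; the last joint's range is limited). The gripper opens to 85 mm and grips with 20 to 120 N. Pads are 22 mm wide; open, the fingers measure 114 mm over their backs; the gripper's body (76 mm by 85 mm) begins 54 mm behind the grasp point. The pads swing forward as they close: fully open they stand 13 mm farther back than shut.
Start: joints at [1.005, 0.477, 0.022, 1.555, -0.011, 1.109, -0.083], TCP at [0.298, -0.606, 0.231] pointing down, gripper open.
Joint ranges: [-2.96, 2.96], [-0.34, 2.1], [-1.41, 1.46], [0.24, 2.44], [-1.37, 4.51], [0.17, 1.92], [-2.96, 2.96]. Speed limits (rad/s): [2.39, 2.39, 3.14, 3.14, 3.14, 3.14, 3.14].

### API

Orientations are given as a unit quaternion [x, y, z, w].
In Python, from plant import telemetry, vision, hand_in, arm gives the robot as it stands.
- The arm moves only by the tool move_arm, never from a script. Its argument "plan" is one flat list of numbers, 5 for each row, row after row: the shift along the world's x, y, z in units of 25 mm (1.0 is 25 mm), then the turn about the world's z in units of 6 degrees (1.0 is 6 degrees), then the opening, from -1 (shut) to 1 (fully open). In form: [tx, ty, tz, yaw, jaw, tx, ty, tz, yaw, jaw, ...]. A call has 1 to 5 rows; each row shifts and turns the commanded pose from where the row before left it; what a row does not reach is not made up. A row lasts 1/12 s, in which the tool goes at most 41.7 mm and 7.16 degrees, less where a joint would pass 70% of its speed; a pose out of reach is approached as far as the arm can. A call is refused whole if a number of a shift passes 1 or a number of a turn 1, either way. A call with a gripper value outside its range is refused whole. The fingers move at their own pace and stop on an object; the grip force is fixed at half the most. Time passes only in rows, so rows that do not move let the fingers close. It gives the time, the measured TCP pose, the force, the opening and the grip force at its end, in the units of the state.
- telemetry.state(): the state, without advancing time (a new reading comes with each control period).
- vision.read_camera(name): name is "scene" or "top" or "wrist"; returns a dict with "pixels" (384x512x3 uint8, red, green, blue), "range_z" (384x512 float32, m along the optical axis (not along the pixel's ray), 0 where there is no reading), "camera_matrix" (3x3 intrinsics, pixels), "pose" (4x4, takes a point from camera to world coordinates). Camera axes: x right, y down, z forward; pixel columns grow to the right and rows downward; lengths in m; the calibration is good to about 2 mm. A picture is of the moment at which its call begins.
- hand_in(): hands the job in; it is judged then, once.
The state is a dict: "time_s": time; "joints": joint angles; "joint_vel": joint speeds; "tau": joint torques, N m; "eef_pos": TCP position; "tcp_rot": TCP orientation; "contact_force": force on the tool from outside, world axes, zero at the start; "wrist_torque": the same for the moment, N m; "finger_gap": finger opening in m; "finger_force": force on a finger pad.
Only numpy, scipy, OpenCV 4.12 (cv2) and the standard library are available. Lean on these libraries where they do the work, as an engineer would, in place of code of your own. Each camera call takes 0.05 s, during which the arm holds its last target. There are 200 camera calls.

## Working session

There is one attempt and no reset: what is moved stays moved. The work goes in short steps, Python scripts to look and compute and a tool call to move; the robot and the scene stay as the last step left them, time stands still between calls to the robot, and variables do not carry over. Pictures are saved under pics/ and viewed, at most 12 in all, crops included, and the job is handed in when it is done.

Besides the shell and the picture viewer there is one more tool, called after "Request:" in YAML: its name, and indented under it one key for each argument. move_arm: Moves the arm, as the interface text tells. Its arguments: {"type":"object","properties":{"plan":{"type":"array"}},"required":["plan"]}

```bash
mkdir -p pics; ls; cat > h.py <<'E'
import numpy as np, cv2
from plant import telemetry, vision, hand_in, arm
def cam(n):
    d=vision.read_camera(n); d['K']=np.array(d['camera_matrix']); d['T']=np.array(d['pose']); return d
def save(d,f): cv2.imwrite('pics/'+f,cv2.cvtColor(d['pixels'],cv2.COLOR_RGB2BGR))
def cloud(d):
    K,T,z=d['K'],d['T'],d['range_z']; v,u=np.mgrid[:z.shape[0],:z.shape[1]]
    p=np.stack([(u-K[0,2])/K[0,0]*z,(v-K[1,2])/K[1,1]*z,z],-1)
    return p@T[:3,:3].T+T[:3,3]
def ray(d,u,v,h):
    r=d['T'][:3,:3]@np.linalg.inv(d['K'])@[u,v,1.]; o=d['T'][:3,3]
    return o+r*(h-o[2])/r[2]
E
python3 - <<'E'
from h import *
for n in ('scene','top'):
    d=cam(n); save(d,n+'0.png'); print(n,d['T'].round(3).tolist(),d['K'][0,0])
s=telemetry.state(); print(s, arm.grasp_offset)
E
```

```text
pics
scene [[-0.868, -0.227, 0.442, 0.024], [-0.497, 0.404, -0.768, 0.894], [-0.005, -0.886, -0.463, 0.643], [0.0, 0.0, 0.0, 1.0]] 408.30714698477016
top [[0.019, -0.994, 0.104, 0.497], [-1.0, -0.018, 0.01, -0.078], [-0.008, -0.104, -0.995, 1.054], [0.0, 0.0, 0.0, 1.0]] 427.29078743070687
{'time_s': 0.1, 'joints': array([ 1.00487287,  0.47773494,  0.0223501 ,  1.55631545, -0.01148868,
        1.10931779, -0.08309799]), 'joint_vel': array([-2.52378169e-04, -2.23574899e-03,  4.38309241e-05, -1.84569501e-03,
       -2.36334647e-03, -3.35880067e-05, -7.56694505e-04]), 'tau': array([ 5.26330346e-03, -5.97761214e+01,  1.61463641e+00, -2.81953186e+01,
        1.29662297e-02,  5.04307332e-03, -3.82231633e-05]), 'eef_pos': array([ 0.29810127, -0.6050262 ,  0.23042704]), 'tcp_rot': array([ 9.73911225e-01,  2.26927848e-01, -2.51299597e-04, -7.84317969e-04]), 'contact_force': array([ 0.50257018, -0.24057556, -0.25526877]), 'wrist_torque': array([ 0.04690496, -0.01117042, -0.01539628]), 'finger_force': 0.0, 'finger_gap': 0.0857679929342441} -0.0187
```

View pics/top0.png

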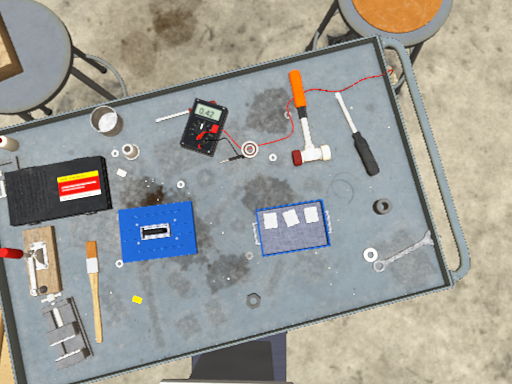

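View pics/scene0.png

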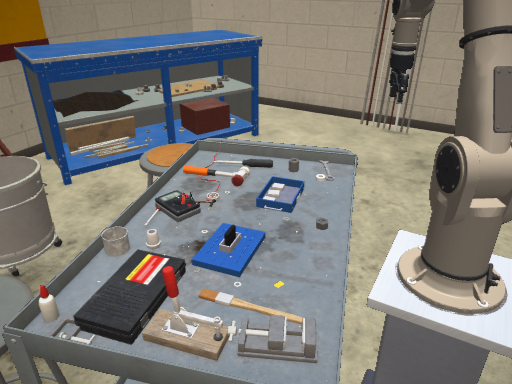

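Top view: the open case is at about (292,228) with the three blocks along its far side (267,220), (291,217) and (311,214). The nested lids are at (158,231) with the handle at (155,231). Scene view: the case is at (280,194) and the lids at (229,247).

```bash
cat >> h.py <<'E'
def comps(m,amin=60):
    n,l,s,c=cv2.connectedComponentsWithStats(m.astype(np.uint8)); return [(l==i,s[i],c[i]) for i in range(1,n) if s[i][4]>=amin]
def rect(P):
    (c,wh,a)=cv2.minAreaRect((P[:,:2]*1000).astype(np.float32)); return np.round(c,1),np.round(wh,1),round(a,2)
E
python3 - <<'E'
from h import *
d=cam('top'); X=cloud(d); hsv=cv2.cvtColor(d['pixels'],cv2.COLOR_RGB2HSV)
m=(hsv[...,0]>100)&(hsv[...,0]<125)&(hsv[...,1]>150)&(hsv[...,2]>60)
m[:190]=0;m[270:]=0
for k,s,c in comps(m):
    P=X[k]; print(s,c.round(1),rect(P),np.percentile(P[:,2],[5,50,95]).round(4))
m=(hsv[...,1]<50)&(hsv[...,2]>190)
for k,s,c in comps(m,30):
    if 100<c[0]<420 and 100<c[1]<300: print('pale',s,c.round(1),rect(X[k]),np.median(X[k][:,2]).round(4))
E
```

```text
[255 199  75  58 388] [295.9 227.3] (array([ 522.5, -153.2]), array([115.7, 168.4]), 9.97) [0.0081 0.0336 0.0371]
[ 118  201   79   62 3488] [157.4 231.4] (array([518.3,  95.5]), array([130.3, 336.7]), 8.13) [0.0223 0.0257 0.0288]
pale [335  92  22  41 196] [345.4 111.4] (array([ 812.7, -284.2]), array([116.5,  20.6]), 24.98) 0.0181
pale [196 104  25  16 167] [208.5 111.5] (array([667.4, -14.2]), array([360.3,  54.2]), 28.94) 0.0345
pale [ 98 108  19  24 282] [107.5 121.4] (array([632.8, 136.8]), array([504.1,  63.5]), 50.39) 0.0023
pale [156 110  33  12  99] [171.7 115.4] (array([797.3, 152.7]), array([13. , 84.3]), 17.49) 0.0109
pale [301 118  30  45 561] [312.4 146. ] (array([ 633.7, -173.6]), array([ 99.7, 319.4]), 72.34) 0.0308
pale [241 141  18  17 145] [249.7 149. ] (array([615.6, -49.9]), array([240.8,  42.4]), 3.14) 0.0117
pale [122 143  18  17 121] [129.9 150.6] (array([705.6, 251.4]), array([48.6, 36.4]), 24.44) 0.043
pale [111 149   8   8  44] [114.7 152.7] (array([699.4, 293.5]), array([18.6, 17.8]), 51.25) 0.0014
pale [269 154   8   7  41] [272.4 157.1] (array([ 696. , 
[... 353 characters left out ...]
282 209  18  18 204] [290.5 217.4] (array([ 545.9, -147.7]), array([38.1, 32.7]), 22.12) 0.0197
pale [325 211   7  23  59] [328.7 221.6] (array([ 536.7, -241.3]), array([54. , 10.3]), 10.59) 0.0131
pale [263 212  15  17 214] [270.  220.1] (array([527.1, -97.5]), array([36.3, 63.1]), 86.94) 0.0196
pale [252 222   8  23  61] [255.  233.7] (array([505.3, -63.4]), array([53.6, 10.3]), 9.27) 0.0145
pale [141 224  29  16 187] [156.4 231.3] (array([508.8,  64.8]), array([ 34.7, 283.9]), 2.07) 0.0428
pale [363 247  49  25 285] [381.2 257. ] (array([ 456.6, -257.9]), array([363.8,  62.8]), 87.27) 0.0078
pale [115 259   9   9  47] [118.9 263.3] (array([427.8, 266.5]), array([19.5, 23.3]), 60.52) 0.001
```

Request:
move_arm:
  plan: [0.4,1,0,-0.5,-1,0.4,1,0,-0.5,-1,0.4,1,0,-0.5,-1,0.4,1,0,-0.5,-1,0.4,1,0,-0.5,-1]

```text
time_s: 0.57
eef_pos: [0.3485, -0.4791, 0.231]
tcp_rot: [0.995, 0.096, -0.0, -0.0]
contact_force: [0.5, -0.3, 0.6]
finger_gap: 0.0252
finger_force: 0.0
```

Request:
move_arm:
  plan: [0.4,1,0,-0.2,-1,0.4,1,0,0,-1,0.4,1,0,0,-1,0.4,1,0,0,-1,0.4,1,0,0,-1]

```text
time_s: 0.98
eef_pos: [0.3985, -0.3541, 0.2312]
tcp_rot: [0.996, 0.087, -0.0, -0.0]
contact_force: [0.4, -0.2, -0.2]
finger_gap: -0.0001
finger_force: 0.0
```

Request:
move_arm:
  plan: [0.4,1,0,0,-1,0.4,1,0,0,-1,0.4,1,0,0,-1,0.4,1,0,0,-1,0.4,1,0,0,-1]

```text
time_s: 1.4
eef_pos: [0.4484, -0.2292, 0.2312]
tcp_rot: [0.996, 0.087, -0.0, -0.0]
contact_force: [-0.3, 0.6, 0.9]
finger_gap: -0.0
finger_force: 0.0
```

Request:
move_arm:
  plan: [0.4,1,0,0,-1,0.4,1,0,0,-1,0.4,1,0,0,-1,0,0,0,0,-1,0,0,0,0,-1]

```text
time_s: 1.82
eef_pos: [0.4787, -0.1539, 0.2312]
tcp_rot: [0.996, 0.089, -0.0, -0.0]
contact_force: [0.6, -1.3, -0.2]
finger_gap: -0.0001
finger_force: 0.0
```

```bash
python3 - <<'E'
from h import *
d=cam('wrist'); save(d,'w1.png'); np.savez('w1.npz',**{k:d[k] for k in('pixels','range_z','K','T')}); print(d['T'].round(3).tolist(),d['K'][0,0],np.percentile(d['range_z'],[0,5,50,95]))
E
```

```text
[[0.177, -0.944, -0.28, 0.55], [-0.984, -0.17, -0.052, -0.141], [0.002, 0.284, -0.959, 0.373], [0.0, 0.0, 0.0, 1.0]] 288.610228286728 [0.         0.07027441 0.35112041 0.43137136]
```

View pics/w1.png

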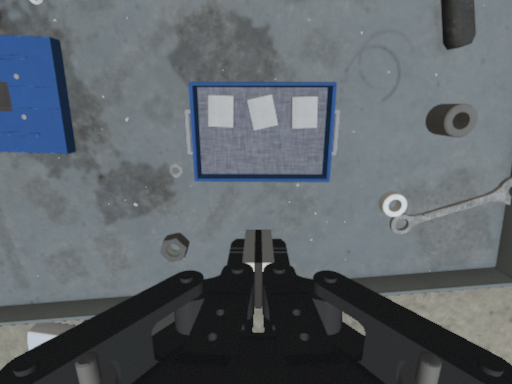

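Wrist view: the whole case is visible, with rim corners at about (190,83), (336,83), (330,181) and (194,181). The blocks are at (221,111), (263,112) and (305,112), the middle one turned most. The fingertips are at (258,245).

```bash
cat >> h.py <<'E'
def case_blocks(d):
    """case pose from rim mask cast onto z=34mm plane, blocks from pale mask cast onto 20mm plane"""
    X=cloud(d); hsv=cv2.cvtColor(d['pixels'],cv2.COLOR_RGB2HSV); out={}
    Z=X[...,2]; near=(np.hypot(X[...,0]-.52,X[...,1]+.153)<.13)&(d['range_z']>0)
    blue=(hsv[...,0]>100)&(hsv[...,0]<125)&(hsv[...,1]>140)&near
    rim=blue&(Z>.029)
    v,u=np.nonzero(rim); P=np.array([ray(d,a,b,.034) for a,b in zip(u,v)])
    print('rim z',np.percentile(Z[rim],[10,50,90]).round(4),'n',len(P))
    c,wh,a=rect(P); 
    if wh[0]>wh[1]: a-=90
    print('case',c,wh,'yaw',a); yaw=np.radians(a); c=c/1000
    R=np.array([[np.cos(yaw),np.sin(yaw)],[-np.sin(yaw),np.cos(yaw)]])
    w=(hsv[...,1]<40)&(hsv[...,2]>150)&near&(Z>.014)&(Z<.027)
    for k,s,cc in comps(w,150):
        v,u=np.nonzero(k); P=np.array([ray(d,a,b,.020) for a,b in zip(u,v)])[:,:2]
        Q=(P-c)@R.T; q,wh,ang=rect(Q)
        if wh[0]<wh[1]: ang-=90
        print('blk case',q,wh,'ang',round(ang,1),'z',np.median(Z[k]).round(4),'world',(c+R.T@(q/1000)).round(4))
    return c,a
E
python3 - <<'E'
from h import *
d=dict(np.load('w1.npz')); case_blocks(d)
X=cloud(d); hsv=cv2.cvtColor(d['pixels'],cv2.COLOR_RGB2HSV)
print(hsv[111,221],hsv[84,260],hsv[150,260],X[111,221],X[150,260],X[84,260])
# gripper tip z projection check
E
```

```text
rim z [0.0306 0.0331 0.0342] n 1544
case [ 521.4 -151.7] [111.2 162.3] yaw 10.2
blk case [24.2 49.2] [28.7 35.7] ang -2.8 z 0.0193 world [ 0.5365 -0.099 ]
blk case [22.9  0.2] [35.8 29.2] ang 12.6 z 0.0194 world [ 0.5439 -0.1474]
blk case [ 22.8 -49.7] [35.8 28.6] ang 1.9 z 0.0196 world [ 0.5526 -0.1966]
[100   8 183] [108 160 148] [113  31 131] [ 0.53699733 -0.0996658   0.01833089] [ 0.49813242 -0.15376386  0.00656351] [ 0.57359022 -0.13976164  0.03400911]
```

```bash
python3 - <<'E'
from h import *
d=dict(np.load('w1.npz')); X=cloud(d)
a=np.radians(10.2); R=np.array([[np.cos(a),np.sin(a)],[-np.sin(a),np.cos(a)]])
t=telemetry.state()['eef_pos']; print(t, telemetry.state()['tcp_rot'])
Q=(X[...,:2]-t[:2])@R.T
m=(np.abs(Q[...,0])<.04)&(np.abs(Q[...,1])<.05)&(X[...,2]>.2)&(d['range_z']>0)
for lo in (.22,.23,.24,.25,.26,.28):
    k=m&(X[...,2]>=lo)&(X[...,2]<lo+.01)
    if k.any(): print(lo,k.sum(),np.percentile(Q[k],[1,99],axis=0).round(4).tolist())
for h in (0.2312,):
  for y in (-.5,.5): pass
m2=m&(np.abs(Q[...,1])<.016)&(Q[...,0]>-.02)
v,u=np.nonzero(m2); print(u.min(),u.max(),v.min(),v.max())
E
```

```text
[ 0.4781527  -0.15543924  0.23111777] [ 9.96127663e-01  8.79180389e-02 -2.98608209e-04  8.60563746e-05]
0.23 172 [[0.0071, -0.0106], [0.012, 0.0133]]
0.24 484 [[0.0069, -0.012], [0.0121, 0.0145]]
0.25 613 [[0.0069, -0.012], [0.0121, 0.0146]]
0.26 787 [[-0.01, -0.0111], [0.0124, 0.0138]]
0.28 5462 [[-0.0076, -0.0358], [0.0142, 0.0386]]
184 344 230 383
```

Request:
move_arm:
  plan: [0.57,-1,-1,0,-1,0.57,-1,-1,0,-1,0,0,-1,0,-1,0,0,-1,0,-1,0,0,-1,0,-1]

```text
time_s: 2.28
eef_pos: [0.506, -0.2079, 0.1049]
tcp_rot: [0.996, 0.086, -0.0, 0.0]
contact_force: [-0.8, 0.2, -0.2]
finger_gap: -0.0004
finger_force: 0.0
```

Request:
move_arm:
  plan: [0,0,-1,0,-1,0,0,-1,0,-1,0,0,0,0,-1]

```text
time_s: 2.53
eef_pos: [0.5027, -0.2062, 0.052]
tcp_rot: [0.996, 0.086, -0.004, -0.001]
contact_force: [-0.7, 0.5, -0.8]
finger_gap: 0.0
finger_force: 0.0
```

Request:
move_arm:
  plan: [0,0,-0.8,0,-1,0,0,-0.76,0,-1,0,0,0,0,-1,0,0,0,0,-1]

```text
time_s: 2.87
eef_pos: [0.5063, -0.2064, 0.0178]
tcp_rot: [0.996, 0.087, -0.001, 0.0]
contact_force: [-0.2, 0.4, 0.0]
finger_gap: -0.0002
finger_force: 0.0
```

Request:
move_arm:
  plan: [0.3,0.06,-0.19,0,-1,0.25,0.045,0,0,-1,0.2,0.035,0,0,-1,0.15,0.027,0,0,-1,0.15,0.027,0,0,-1]

```text
time_s: 3.28
eef_pos: [0.5339, -0.2006, 0.0131]
tcp_rot: [0.996, 0.088, 0.0, 0.0]
contact_force: [-1.0, 0.6, 0.6]
finger_gap: 0.0001
finger_force: 0.5
```

Request:
move_arm:
  plan: [0.06,0.01,0,0,-1,0,0,0,0,-1]

```text
time_s: 3.45
eef_pos: [0.5352, -0.2002, 0.0128]
tcp_rot: [0.996, 0.088, 0.0, 0.0]
contact_force: [-1.0, -0.5, -0.1]
finger_gap: -0.0001
finger_force: 0.0
```

Request:
move_arm:
  plan: [0.03,0.005,0,0,-1,0,0,0,0,-1]

```text
time_s: 3.62
eef_pos: [0.5354, -0.2002, 0.0126]
tcp_rot: [0.996, 0.087, 0.0, 0.0]
contact_force: [0.2, -0.7, -0.1]
finger_gap: 0.0003
finger_force: 0.0
```

Request:
move_arm:
  plan: [0.03,0.005,0,0,-1,0,0,0,0,-1]

```text
time_s: 3.78
eef_pos: [0.5359, -0.2002, 0.0125]
tcp_rot: [0.996, 0.087, -0.0, -0.0]
contact_force: [0.2, 0.9, -0.0]
finger_gap: 0.0003
finger_force: 0.2
```

```bash
python3 - <<'E'
from h import *
d=cam('wrist'); save(d,'w2.png')
d=cam('top'); case_blocks(d); print(telemetry.state()['contact_force'])
E
```

```text
rim z [0.0312 0.0338 0.0363] n 195
case [ 517.5 -131.3] [113.3 124.6] yaw 10.1
blk case [24.8 30.4] [29.9 35.7] ang -2.8 z 0.0201 world [ 0.5366 -0.097 ]
[-0.72515453 -0.17633639  0.55194117]
```

View pics/w2.png

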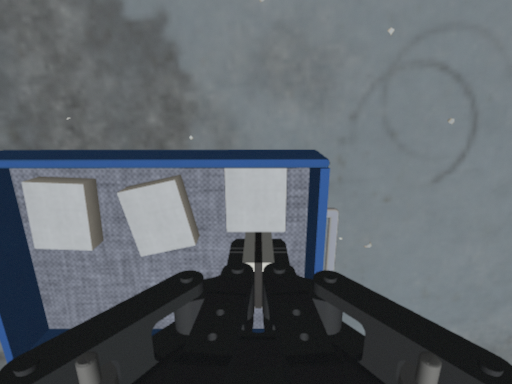

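Block c at (255,200) has its back edge at about row 167, almost touching the rear wall. Block b is at (158,215) and block a at (60,213).

```bash
cat >> h.py <<'E'
def edges(d,cols):
    """rear rim outer edge line (z=.034) and block front/back edges (z=.020): distance of block back/front from inner rear wall along case x"""
    hsv=cv2.cvtColor(d['pixels'],cv2.COLOR_RGB2HSV); a=np.radians(10.2); n=np.array([np.cos(a),np.sin(a)])
    for u in cols:
        h=hsv[:,u].astype(int); blue=(h[:,1]>120)&(h[:,0]>100)&(h[:,0]<125)
        v0=np.argmax(blue); pale=(h[:,1]<45)&(h[:,2]>150); pale[:v0]=False
        v1=v0+np.argmax(pale[v0:]); v2=v1+np.argmax(~pale[v1:])
        o=ray(d,u,v0-.5,.034)[:2]@n; b=ray(d,u,v1-.5,.020)[:2]@n; f=ray(d,u,v2-.5,.020)[:2]@n
        print(u,v0,v1,v2,'wall-back %.1f len %.1f'%(1000*(o-.004-b),1000*(b-f)))
E
python3 - <<'E'
from h import *
d=cam('wrist'); edges(d,[228,235,245,260,270,280]); print(telemetry.state()['eef_pos'])
print([cv2.cvtColor(d['pixels'],cv2.COLOR_RGB2HSV)[r,260].tolist() for r in range(146,174,2)])
E
```

```text
228 150 168 232 wall-back 6.5 len 32.9
235 150 168 232 wall-back 6.5 len 33.0
245 150 168 232 wall-back 6.5 len 33.0
260 150 168 232 wall-back 6.5 len 33.0
270 150 168 232 wall-back 6.5 len 33.0
280 150 168 233 wall-back 6.5 len 33.5
[ 0.53588677 -0.20022396  0.01251348]
[[103, 24, 130], [100, 24, 129], [108, 152, 69], [108, 157, 65], [109, 155, 66], [108, 156, 67], [107, 157, 70], [108, 162, 143], [108, 167, 147], [108, 165, 148], [107, 163, 139], [102, 16, 157], [103, 10, 185], [103, 10, 185]]
```

```bash
python3 - <<'E'
import re
s=open('h.py').read()
s=s.replace("blue=(h[:,1]>120)","blue=(h[:,2]>110)&(h[:,1]>120)").replace("'wall-back %.1f len %.1f'%(1000*(o-.004-b),1000*(b-f))","'rim inner %.1f rimw %.1f wall-front(36) %.1f'%(1000*((ray(d,u,v1-.5,.034)[:2])@n-.0),1000*(o-ray(d,u,v1-.5,.034)[:2]@n),1000*(o-.004-f))")
open('h.py','w').write(s)
from h import *
d=cam('wrist'); edges(d,[228,245,270,285])
E
```

```text
228 160 168 232 rim inner 539.3 rimw 3.4 wall-front(36) 35.3
245 160 168 232 rim inner 539.3 rimw 3.4 wall-front(36) 35.3
270 159 168 232 rim inner 539.2 rimw 3.9 wall-front(36) 35.7
285 159 168 231 rim inner 539.2 rimw 3.9 wall-front(36) 35.2
```

Request:
move_arm:
  plan: [-0.79,-0.14,0,0,-1,-0.12,0.66,0,0,-1,-0.12,0.66,0,0,-1,-0.12,0.67,0,0,-1,0,0,0,0,-1]

```text
time_s: 4.4
eef_pos: [0.507, -0.1501, 0.0125]
tcp_rot: [0.996, 0.089, -0.0, -0.001]
contact_force: [-0.5, 0.4, -0.0]
finger_gap: -0.0002
finger_force: 0.0
```

Request:
move_arm:
  plan: [0.16,0.028,0,0,-1,0.16,0.028,0,0,-1,0.16,0.028,0,0,-1,0.16,0.028,0,0,-1,0.1,0.02,0,0,-1]

```text
time_s: 4.82
eef_pos: [0.5251, -0.1513, 0.0123]
tcp_rot: [0.996, 0.087, -0.001, -0.0]
contact_force: [-7.1, -0.9, 4.8]
finger_gap: -0.0003
finger_force: 3.6
```

Request:
move_arm:
  plan: [0.05,0.008,0,0,-1,0.02,0.003,0,0,-1,0,0,0,0,-1]

```text
time_s: 5.07
eef_pos: [0.5251, -0.1511, 0.012]
tcp_rot: [0.996, 0.087, -0.003, -0.0]
contact_force: [-5.9, -0.9, 5.1]
finger_gap: 0.0004
finger_force: 3.1
```

```bash
python3 - <<'E'
from h import *
d=cam('wrist'); edges(d,range(222,300,10)); save(d,'w3.png'); p=telemetry.state()['eef_pos']; q=p[:2]-[.5214,-.1517]; print(p,q@[.9842,.1771],q@[-.1771,.9842])
E
```

```text
222 155 231 233 rim inner 508.8 rimw 34.4 wall-front(36) 37.8
232 155 165 218 rim inner 539.0 rimw 4.2 wall-front(36) 29.7
242 155 164 234 rim inner 539.4 rimw 3.8 wall-front(36) 38.4
252 155 164 233 rim inner 539.3 rimw 3.8 wall-front(36) 37.9
262 155 164 232 rim inner 539.3 rimw 3.8 wall-front(36) 37.3
272 155 164 231 rim inner 539.3 rimw 3.8 wall-front(36) 36.8
282 155 164 230 rim inner 539.3 rimw 3.8 wall-front(36) 36.2
292 155 169 171 rim inner 537.1 rimw 5.9 wall-front(36) 5.9
[ 0.52512336 -0.15112653  0.01197129] 0.0037660968763794313 -9.499651821525876e-05
```

Request:
move_arm:
  plan: [-0.2,-0.04,0.03,0,-1,-0.05,0.28,0,0,-1,0.12,0.02,0,0,-1,0.12,0.02,0,0,-1,0,0,0,0,-1]

```text
time_s: 5.53
eef_pos: [0.525, -0.142, 0.0127]
tcp_rot: [0.996, 0.088, -0.003, -0.001]
contact_force: [-7.5, 2.6, 3.3]
finger_gap: 0.0001
finger_force: 3.2
```

```bash
python3 - <<'E'
from h import *
d=cam('wrist'); edges(d,range(222,310,10)); save(d,'w3.png'); p=telemetry.state()['eef_pos']; q=p[:2]-[.5214,-.1517]; print(p,q@[.9842,.1771],q@[-.1771,.9842])
E
```

```text
222 159 228 230 rim inner 511.4 rimw 31.5 wall-front(36) 34.7
232 159 174 175 rim inner 536.4 rimw 6.5 wall-front(36) 6.2
242 159 180 182 rim inner 533.8 rimw 9.1 wall-front(36) 9.7
252 159 167 232 rim inner 539.5 rimw 3.4 wall-front(36) 35.8
262 159 167 232 rim inner 539.4 rimw 3.4 wall-front(36) 35.8
272 159 167 232 rim inner 539.4 rimw 3.4 wall-front(36) 35.8
282 159 167 232 rim inner 539.4 rimw 3.4 wall-front(36) 35.8
292 159 167 232 rim inner 539.4 rimw 3.4 wall-front(36) 35.8
302 159 167 232 rim inner 539.4 rimw 3.4 wall-front(36) 35.8
[ 0.52506034 -0.14206699  0.01266883] 0.005308509320144467 0.00883256403647091
```

View pics/w3.png

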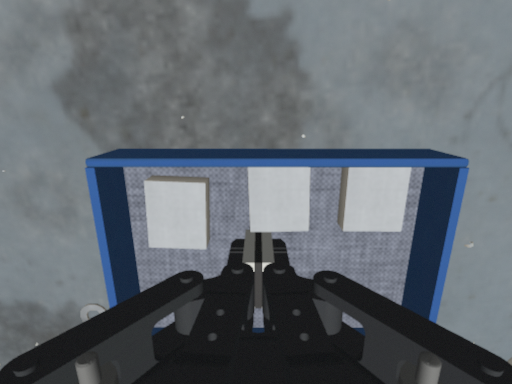

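Blocks b at (279,200) and c at (375,200) now sit square against the rear wall. Block a at (177,213) is still short of it.

Request:
move_arm:
  plan: [-0.76,-0.14,0,0,-1,-0.14,0.79,0,0,-1,-0.14,0.79,0,0,-1,0,0,0,0,-1,0.2,0.035,0,0,-1]

```text
time_s: 6.0
eef_pos: [0.5064, -0.1052, 0.0134]
tcp_rot: [0.996, 0.089, -0.0, -0.0]
contact_force: [-0.3, 0.6, -0.0]
finger_gap: -0.0004
finger_force: 0.0
```

Request:
move_arm:
  plan: [0.16,0.028,0,0,-1,0.16,0.028,0,0,-1,0.12,0.02,0,0,-1,0.08,0.014,0,0,-1,0,0,0,0,-1]

```text
time_s: 6.42
eef_pos: [0.519, -0.1048, 0.0131]
tcp_rot: [0.996, 0.087, -0.001, 0.0]
contact_force: [-2.3, 0.4, 1.4]
finger_gap: -0.0003
finger_force: 1.2
```

```bash
python3 - <<'E'
from h import *
d=cam('wrist'); edges(d,range(222,300,10)); p=telemetry.state()['eef_pos']; q=p[:2]-[.5214,-.1517]; print(p,q@[.9842,.1771],q@[-.1771,.9842])
E
```

```text
222 160 168 224 rim inner 539.5 rimw 3.4 wall-front(36) 31.0
232 160 168 232 rim inner 539.4 rimw 3.4 wall-front(36) 35.4
242 160 168 233 rim inner 539.4 rimw 3.4 wall-front(36) 36.0
252 160 168 232 rim inner 539.4 rimw 3.4 wall-front(36) 35.4
262 159 168 232 rim inner 539.4 rimw 3.9 wall-front(36) 35.9
272 159 168 232 rim inner 539.4 rimw 3.9 wall-front(36) 35.9
282 159 168 203 rim inner 539.3 rimw 3.9 wall-front(36) 20.3
292 159 159 159 rim inner 543.2 rimw 0.0 wall-front(36) -1.5
[ 0.51893523 -0.10476401  0.01308367] 0.005886540690801308 0.046630907570353555
```

Request:
move_arm:
  plan: [-0.5,-0.09,0,0,-1,0,0,0.8,0,-1,0,0,1,0,-1,0,0,1,0,-1,-0.3,0,1,0,-1]

```text
time_s: 6.88
eef_pos: [0.501, -0.1063, 0.1097]
tcp_rot: [0.996, 0.088, 0.001, 0.0]
contact_force: [0.8, 0.0, 0.2]
finger_gap: -0.0002
finger_force: 0.0
```

Request:
move_arm:
  plan: [-0.5,0,1,0,-1,-0.5,0,1,0,-1,0,0,1,0,1,0,0,1,0,1,0,0,0,0,1]

```text
time_s: 7.3
eef_pos: [0.4776, -0.1069, 0.2133]
tcp_rot: [0.996, 0.087, 0.005, 0.001]
contact_force: [0.4, -0.7, -0.5]
finger_gap: 0.0359
finger_force: 0.0
```

```bash
python3 - <<'E'
from h import *
d=cam('wrist'); case_blocks(d); print(telemetry.state()['eef_pos'])
E
```

```text
rim z [0.0309 0.0332 0.0343] n 1682
case [ 521.1 -151.3] [110.8 162.3] yaw 10.01
blk case [34.3 48.9] [29.3 35.6] ang -0.0 z 0.0194 world [ 0.5464 -0.0972]
blk case [34.  -2.4] [35.9 28.4] ang 1.8 z 0.0195 world [ 0.555  -0.1478]
blk case [ 34.3 -49.5] [29.5 35.7] ang -0.1 z 0.0196 world [ 0.5635 -0.1941]
[ 0.47660915 -0.10674125  0.21111041]
```

Request:
move_arm:
  plan: [0,1,0,0,1,0,1,0,0,1,0,1,0,0,1,0,1,0,0,1,0,1,0,0,1]

```text
time_s: 7.77
eef_pos: [0.4739, 0.0197, 0.2073]
tcp_rot: [0.996, 0.087, -0.0, -0.0]
contact_force: [-0.2, 1.1, 0.4]
finger_gap: 0.0855
finger_force: 0.0
```

Request:
move_arm:
  plan: [0,1,0,0,1,0,1,0,0,1,0,1,0,0,1,0,1,0,0,1,0,0,0,0,1]

```text
time_s: 8.18
eef_pos: [0.4737, 0.1242, 0.2075]
tcp_rot: [0.996, 0.091, 0.0, -0.001]
contact_force: [-0.3, 0.0, 1.1]
finger_gap: 0.0857
finger_force: 0.0
```

```bash
python3 - <<'E'
from h import *
d=cam('wrist'); save(d,'w4.png'); print(telemetry.state()['eef_pos']);np.savez('w4.npz',**{k:d[k] for k in('pixels','range_z','K','T')})
E
```

```text
[0.47381709 0.12146437 0.2073659 ]
```

View pics/w4.png

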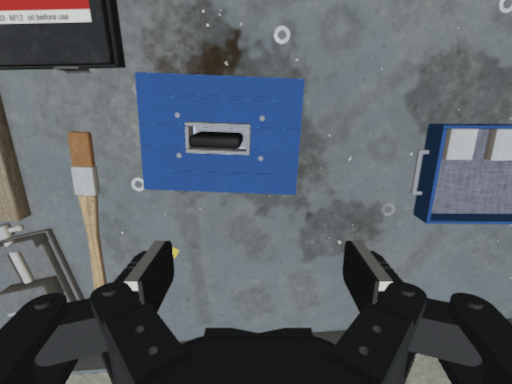

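The lids fill (137,73) to (303,194), slightly turned in the image. The collar is at (218,138) and the black handle at (215,140).

```bash
cat >> h.py <<'E'
def lids(d,ctr=(.52,.165)):
    X=cloud(d); hsv=cv2.cvtColor(d['pixels'],cv2.COLOR_RGB2HSV); Z=X[...,2]
    near=(np.hypot(X[...,0]-ctr[0],X[...,1]-ctr[1])<.13)&(d['range_z']>0)
    r=[]
    blue=(hsv[...,0]>100)&(hsv[...,0]<125)&(hsv[...,1]>140)&near
    col=near&(hsv[...,1]<50)&(hsv[...,2]>100)&(np.hypot(X[...,0]-ctr[0],X[...,1]-ctr[1])<.07)&(Z>.03)
    blk=near&(hsv[...,2]<70)&(Z>.058)
    for n,m,h in(('top',blue,.0255),('collar',col,.0455),('handle',blk,.0735)):
        k=max(comps(m,20),key=lambda t:t[1][4])[0]
        zz=Z[k]; h=np.percentile(zz,80 if n!='top' else 50)
        if n!='top': k&=Z>h-.006
        v,u=np.nonzero(k); P=np.array([ray(d,a,b,h) for a,b in zip(u,v)])
        print(n,'z %.4f'%h,len(P),rect(P))
E
python3 - <<'E'
from h import *
d=dict(np.load('w4.npz')); lids(d)
E
```

```text
top z 0.0249 16077 (array([505.8, 173.2]), array([126.8, 176.7]), 8.11)
collar z 0.0452 685 (array([505.5, 173.4]), array([31.7, 66.8]), 8.18)
handle z 0.2940 14682 (array([488.2, 127.2]), array([ 17.5, 127.4]), 10.48)
```

```bash
python3 - <<'E'
from h import *
s=telemetry.state(); print(s['joints'].round(3),s['eef_pos'],s['tcp_rot'])
E
```

```text
[-0.116  0.217 -0.298  1.998  0.077  0.937 -1.843] [0.47381709 0.12146437 0.2073659 ] [ 9.95947154e-01  8.99373838e-02 -3.55307451e-04 -6.38526234e-04]
```

Request:
move_arm:
  plan: [0.085,0.138,-0.15,1,1,0.085,0.138,-0.15,1,1,0.085,0.138,-0.15,1,1,0.085,0.138,-0.15,1,1,0.085,0.138,-0.15,1,1]

```text
time_s: 8.65
eef_pos: [0.4849, 0.1347, 0.1885]
tcp_rot: [0.939, 0.344, -0.001, 0.0]
contact_force: [0.0, 0.5, 0.6]
finger_gap: 0.0854
finger_force: 0.0
```

Request:
move_arm:
  plan: [0.085,0.138,-0.15,1,1,0.085,0.138,-0.15,1,1,0.085,0.138,-0.15,1,1,0.085,0.138,-0.15,1,1,0.085,0.138,-0.15,1,1]

```text
time_s: 9.07
eef_pos: [0.4956, 0.1519, 0.1697]
tcp_rot: [0.818, 0.575, -0.001, -0.0]
contact_force: [-0.7, 0.2, 0.4]
finger_gap: 0.0856
finger_force: 0.0
```

Request:
move_arm:
  plan: [0.085,0.138,-0.15,1,1,0.085,0.138,-0.15,1,1,0.085,0.138,-0.15,1,1,0.085,0.138,-0.15,1,1,0.085,0.138,-0.15,0.7,1]

```text
time_s: 9.48
eef_pos: [0.5062, 0.1691, 0.1509]
tcp_rot: [0.653, 0.757, -0.001, -0.0]
contact_force: [-0.3, 0.3, 0.5]
finger_gap: 0.0853
finger_force: 0.0
```

Request:
move_arm:
  plan: [0,0,0,0,1,0,0,0,0,1]

```text
time_s: 9.65
eef_pos: [0.5059, 0.1693, 0.1512]
tcp_rot: [0.656, 0.755, -0.001, -0.0]
contact_force: [-0.8, -0.1, 0.3]
finger_gap: 0.0852
finger_force: 0.0
```

```bash
sed -i 's/(Z>.058)/(Z>.058)\&(Z<.09)/' h.py; python3 - <<'E'
from h import *
s=telemetry.state(); print(s['joints'].round(3),s['eef_pos'],s['tcp_rot'])
d=cam('wrist'); lids(d,(.506,.173)); d=cam('scene'); lids(d,(.506,.173));
E
```

```text
[ 0.01   0.397 -0.555  1.94   0.267  0.879 -0.542] [0.50593732 0.16927575 0.15115647] [ 6.55779545e-01  7.54952015e-01 -6.39677379e-04 -4.83833836e-04]
top z 0.0250 21025 (array([505.6, 173.8]), array([127., 177.]), 8.17)
collar z 0.0453 819 (array([505.2, 174.2]), array([31.4, 67.1]), 8.27)
handle z 0.0731 795 (array([504.8, 174.7]), array([11.4, 47.4]), 8.43)
top z 0.0254 1994 (array([501.8, 182.7]), array([134.5, 195.5]), 8.1)
collar z 0.5428 494 (array([ 653.1, -167.9]), array([ 62.3, 893.9]), 28.58)
handle z 0.0734 52 (array([502.5, 177.9]), array([11.6, 49.4]), 8.43)
```

Request:
move_arm:
  plan: [-0.02,0.19,-1,0,1,0,0,-1,0,1,0,0,-1,0,1,0,0,-1,0,1,0,0,0,0,-1]

```text
time_s: 10.17
eef_pos: [0.5029, 0.1732, 0.0483]
tcp_rot: [0.655, 0.756, -0.003, -0.001]
contact_force: [0.4, -1.0, -0.8]
finger_gap: 0.0753
finger_force: 0.0
```

Request:
move_arm:
  plan: [0,0,0,0,-1,0,0,0,0,-1,0,0,0,0,-1,0,0,0,0,-1,0,0,0,0,-1]

```text
time_s: 10.58
eef_pos: [0.5063, 0.1752, 0.0533]
tcp_rot: [0.655, 0.756, 0.001, 0.001]
contact_force: [-6.4, -0.3, 4.9]
finger_gap: 0.0122
finger_force: 3.1
```

Request:
move_arm:
  plan: [0,0,0,0,-1,0,0,0,0,-1,0,0,0,0,-1]

```text
time_s: 10.83
eef_pos: [0.5063, 0.1752, 0.0532]
tcp_rot: [0.655, 0.756, 0.001, 0.001]
contact_force: [-1.6, -1.2, 8.2]
finger_gap: 0.0107
finger_force: 59.7
```

Request:
move_arm:
  plan: [0,0,0.4,0,-1,0,0,0.8,0,-1,0,0,1,0,-1,0,0,1,0,-1,0,0,1,0,-1]

```text
time_s: 11.25
eef_pos: [0.5048, 0.1747, 0.1581]
tcp_rot: [0.654, 0.756, -0.001, -0.0]
contact_force: [0.5, 0.5, -4.1]
finger_gap: 0.0106
finger_force: 59.1
```

Request:
move_arm:
  plan: [0,0,0,0,-1,0,0,0,0,-1]

```text
time_s: 11.42
eef_pos: [0.5062, 0.1751, 0.1581]
tcp_rot: [0.655, 0.756, 0.001, 0.001]
contact_force: [-0.3, -0.6, -5.2]
finger_gap: 0.0109
finger_force: 59.5
```

```bash
python3 - <<'E'
from h import *
d=cam('top'); save(d,'t5.png'); case_blocks(d)
d=cam('wrist'); save(d,'w5.png'); s=telemetry.state(); print(s['eef_pos'],s['tcp_rot'],s['contact_force'],s['finger_force'])
np.savez('w5.npz',**{k:d[k] for k in('pixels','range_z','K','T')})
E
```

```text
rim z [0.0313 0.0338 0.0365] n 340
case [ 520.9 -150.4] [113.3 162.8] yaw 10.1
blk case [ 34.9 -49.3] [36.6 29.9] ang 0.4 z 0.02 world [ 0.5639 -0.1928]
blk case [34.7 -1.8] [37.  30.2] ang 0.1 z 0.02 world [ 0.5554 -0.1461]
blk case [35.  49.3] [36.6 29.8] ang 0.4 z 0.0201 world [ 0.5467 -0.0957]
[0.50466302 0.17418024 0.15577499] [ 6.54641427e-01  7.55938577e-01 -1.13404351e-03 -4.27509268e-04] [ 0.11461022  0.11719528 -5.01182825] 59.50394690036774
```

View pics/w5.png

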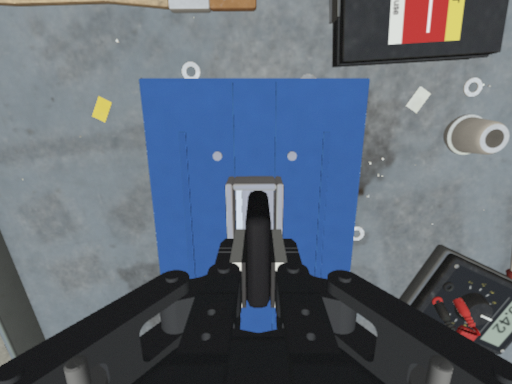

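The outer lid is held level in the wrist view. Its far corners are at (141,79) and (368,79), the collar is at (254,207), and the handle is pinched at (258,240).

```bash
python3 - <<'E'
from h import *
d=dict(np.load('w5.npz')); X=cloud(d); hsv=cv2.cvtColor(d['pixels'],cv2.COLOR_RGB2HSV)
blue=(hsv[...,0]>100)&(hsv[...,0]<125)&(hsv[...,1]>140)&(X[...,2]>.1)&(X[...,2]<.15); blue[260:]=0
t=np.array([.5060,.1749]); 
for m in (blue,):
    P=X[m]; A=np.c_[P[:,:2]-t,np.ones(len(P))]; co=np.linalg.lstsq(A,P[:,2],rcond=None)[0]; print('plane',co.round(4))
h=co[2]; v,u=np.nonzero(blue); P=np.array([ray(d,a,b,h) for a,b in zip(u,v)])[:,:2]
a=np.radians(8.2)
for a in np.radians([7.8,8.2,8.6]):
  Q=(P-t)@np.array([[np.cos(a),np.sin(a)],[-np.sin(a),np.cos(a)]]).T
  for lo in(.02,.05,.07):
    k=np.abs(Q[:,1]-lo)<.004; print(np.degrees(a).round(1),lo,Q[k,0].min().round(4),Q[k,0].max().round(4))
  print('far',np.percentile(Q[:,1],[99.9]).round(4))
E
```

```text
plane [-0.0034 -0.0041  0.1284]
7.8 0.02 -0.0665 0.0599
7.8 0.05 -0.0667 0.0597
7.8 0.07 -0.0669 0.0595
far [0.0863]
8.2 0.02 -0.0664 0.06
8.2 0.05 -0.0663 0.06
8.2 0.07 -0.0664 0.06
far [0.0861]
8.6 0.02 -0.0662 0.0602
8.6 0.05 -0.066 0.0604
8.6 0.07 -0.0659 0.0605
far [0.0864]
```

```bash
python3 - <<'E'
from h import *
d=dict(np.load('w5.npz')); X=cloud(d); hsv=cv2.cvtColor(d['pixels'],cv2.COLOR_RGB2HSV)
a=np.radians(8.2);R=np.array([[np.cos(a),np.sin(a)],[-np.sin(a),np.cos(a)]]); t=np.array([.5047,.1742])
Q=(X[...,:2]-t)@R.T
for r in range(186,262,8):
    k=(hsv[r,:,2]<90)&(np.abs(np.arange(512)-258)<40); u=np.nonzero(k)[0]
    if len(u): print(r,u.min(),u.max(),'z',np.median(X[r,u,2]).round(4),'x',Q[r,u,0].min().round(4),Q[r,u,0].max().round(4),'y',np.median(Q[r,u,1]).round(4))
# collar extents
m=(hsv[...,1]<60)&(hsv[...,2]>90)&(X[...,2]>.14)&(X[...,2]<.156)&(np.abs(Q[...,0])<.03)&(np.abs(Q[...,1])<.05)
print('collar',m.sum(),np.percentile(Q[m],[1,99],axis=0).round(4),np.percentile(X[m][:,2],[50,90]))
for s in [telemetry.state() for _ in range(3)]: print(s['eef_pos'])
E
```

```text
194 233 275 z 0.1362 x -0.0139 0.0101 y 0.0227
202 233 275 z 0.1508 x -0.014 0.0101 y 0.0227
210 234 275 z 0.1634 x -0.0141 0.01 y 0.0227
218 234 275 z 0.173 x -0.0139 0.0101 y 0.0223
226 234 274 z 0.1759 x -0.0139 0.01 y 0.0195
234 234 272 z 0.1759 x -0.0116 0.0075 y 0.0155
242 222 294 z 0.1745 x -0.0176 0.0186 y 0.0107
250 219 297 z 0.1757 x -0.0181 0.019 y 0.0072
258 219 297 z 0.182 x -0.0172 0.0181 y 0.0065
collar 1130 [[-0.0175  0.0008]
 [ 0.0139  0.0323]] [0.14788182 0.14878199]
[0.50466302 0.17418024 0.15577499]
[0.50466302 0.17418024 0.15577499]
[0.50466302 0.17418024 0.15577499]
```

Request:
move_arm:
  plan: [0.04,-0.5,0,0.02,-1,0.05,-0.9,0,0.03,-1,0.05,-1,0,0.03,-1,0.05,-1,0,0.03,-1,0.05,-1,0,0.03,-1]

```text
time_s: 11.93
eef_pos: [0.5102, 0.0637, 0.155]
tcp_rot: [0.649, 0.761, -0.001, -0.001]
contact_force: [0.6, -1.0, -4.5]
finger_gap: 0.0102
finger_force: 59.5
```

Request:
move_arm:
  plan: [0.05,-1,0,0.03,-1,0.05,-1,0,0.03,-1,0.05,-1,0,0.03,-1,0.05,-1,0,0.03,-1,0.05,-1,0,0.03,-1]

```text
time_s: 12.35
eef_pos: [0.5164, -0.0612, 0.155]
tcp_rot: [0.643, 0.766, -0.001, -0.002]
contact_force: [0.2, -0.1, -4.1]
finger_gap: 0.0109
finger_force: 59.5
```

Request:
move_arm:
  plan: [0.05,-1,0,0.03,-1,0.05,-1,0,0,-1,0.02,-0.8,0,0,-1,0,-0.5,0,0,-1,0,-0.29,0,0,-1]

```text
time_s: 12.77
eef_pos: [0.5196, -0.1515, 0.1554]
tcp_rot: [0.643, 0.766, -0.001, -0.001]
contact_force: [-0.0, -0.6, -4.2]
finger_gap: 0.0104
finger_force: 59.5
```

Request:
move_arm:
  plan: [0,0,0,0,-1,0,0,0,0,-1,0,0,0,0,-1]

```text
time_s: 13.02
eef_pos: [0.521, -0.1478, 0.1568]
tcp_rot: [0.641, 0.768, 0.0, -0.001]
contact_force: [0.4, 0.6, -4.5]
finger_gap: 0.0108
finger_force: 59.5
```

```bash
python3 - <<'E'
from h import *
P=[];J=[]
for i in range(5):
    d=cam('wrist'); s=telemetry.state(); P.append(s['eef_pos']); J.append(2*np.degrees(np.arctan2(s['tcp_rot'][1],s['tcp_rot'][0])))
print(np.round(P,4),np.mean(P,0).round(4),np.round(J,2)); save(d,'w6.png')
np.savez('w6.npz',**{k:d[k] for k in('pixels','range_z','K','T')})
E
```

```text
[[ 0.5211 -0.1478  0.157 ]
 [ 0.5211 -0.148   0.1571]
 [ 0.5211 -0.1483  0.1571]
 [ 0.5211 -0.1486  0.1571]
 [ 0.5211 -0.1489  0.1572]] [ 0.5211 -0.1483  0.1571] [100.29 100.29 100.27 100.25 100.22]
```

View pics/w6.png

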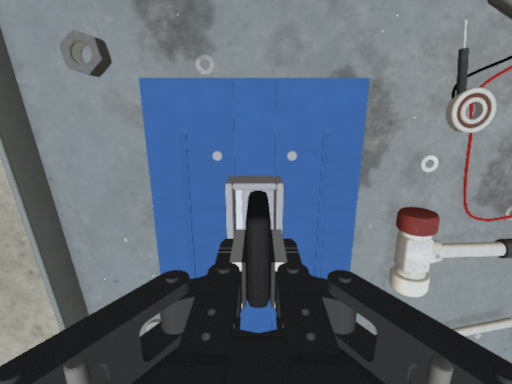

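The lids hang over the case, level and unchanged in the grip: collar at (254,207), far edge at row 79.

Request:
move_arm:
  plan: [0,0,-0.5,0,-1,0,0,-0.8,0,-1,0,0,-0.7,0,-1,0,0,-0.45,0,-1,0,0,0,0,-1]

```text
time_s: 13.68
eef_pos: [0.5188, -0.1492, 0.0928]
tcp_rot: [0.642, 0.767, -0.001, -0.002]
contact_force: [-0.1, -0.4, -4.7]
finger_gap: 0.0108
finger_force: 59.5
```

Request:
move_arm:
  plan: [0,0,0,0,-1,0,0,0,0,-1,0,0,0,0,-1]

```text
time_s: 13.93
eef_pos: [0.5219, -0.1498, 0.0968]
tcp_rot: [0.642, 0.767, 0.0, 0.001]
contact_force: [0.6, -0.7, -5.1]
finger_gap: 0.0103
finger_force: 59.5
```

```bash
python3 - <<'E'
from h import *
s=telemetry.state(); print(s['eef_pos'],s['contact_force'],s['wrist_torque'])
d=cam('scene'); save(d,'s7.png'); im=cv2.imread('pics/s7.png')[150:260,210:330]; cv2.imwrite('pics/s7c.png',cv2.resize(im,None,fx=6,fy=5,interpolation=cv2.INTER_CUBIC))
E
```

```text
[ 0.5219164  -0.14979354  0.09681887] [ 0.63095506 -0.74149634 -5.12090182] [ 0.00799272  0.01071618 -0.02696747]
```

View pics/s7c.png

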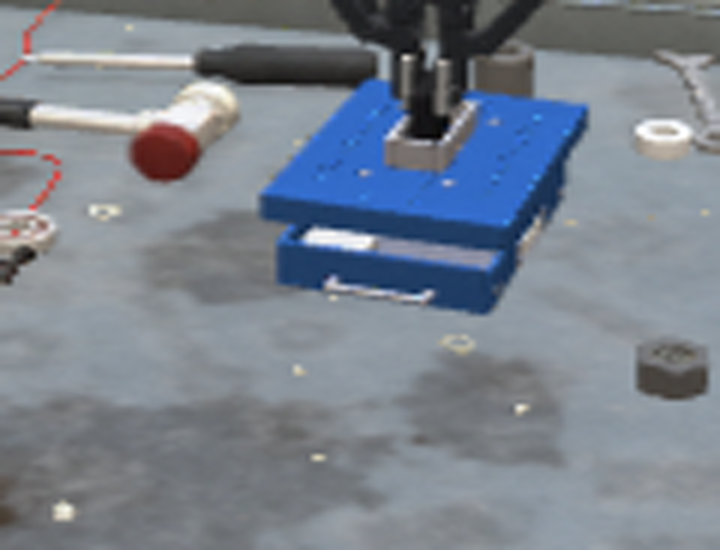

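Scene crop: the lids hover squarely above the case, with the hood edge at (265,210)–(510,245) over the case rim at (280,235)–(500,265). Block a is still against the rear wall.

Request:
move_arm:
  plan: [0,0,-0.2,0,-1,0,0,-0.2,0,-1,0,0,-0.1,0,-1,0,0,-0.1,0,-1,0,0,0,0,-1]

```text
time_s: 14.4
eef_pos: [0.5205, -0.1496, 0.0801]
tcp_rot: [0.642, 0.767, -0.0, -0.001]
contact_force: [0.7, -0.4, -4.5]
finger_gap: 0.0104
finger_force: 59.5
```

Request:
move_arm:
  plan: [0,0,-0.1,0,-1,0,0,-0.1,0,-1,0,0,0,0,-1]

```text
time_s: 14.65
eef_pos: [0.5207, -0.1497, 0.0753]
tcp_rot: [0.642, 0.767, -0.0, -0.0]
contact_force: [-0.7, -0.5, -4.4]
finger_gap: 0.0107
finger_force: 59.5
```

Request:
move_arm:
  plan: [0,0,-0.1,0,-1,0,0,-0.1,0,-1,0,0,0,0,-1]

```text
time_s: 14.9
eef_pos: [0.5206, -0.1497, 0.0703]
tcp_rot: [0.642, 0.767, -0.0, -0.0]
contact_force: [-0.1, -0.6, -5.5]
finger_gap: 0.011
finger_force: 59.5
```

Request:
move_arm:
  plan: [0,0,-0.06,0,-1,0,0,-0.04,0,-1,0,0,0,0,-1]

```text
time_s: 15.15
eef_pos: [0.5209, -0.1497, 0.0681]
tcp_rot: [0.642, 0.767, -0.0, -0.0]
contact_force: [-0.2, -0.2, -4.2]
finger_gap: 0.011
finger_force: 59.5
```

Request:
move_arm:
  plan: [0,0,-0.04,0,-1,0,0,-0.04,0,-1,0,0,0,0,-1]

```text
time_s: 15.4
eef_pos: [0.5211, -0.1497, 0.0672]
tcp_rot: [0.642, 0.767, -0.0, 0.0]
contact_force: [-2.7, 1.2, 6.2]
finger_gap: 0.0109
finger_force: 61.0
```

Request:
move_arm:
  plan: [0,0,0,0,1,0,0,0,0,1,0,0,0,0,1,0,0,0,0,1,0,0,0,0,1]

```text
time_s: 15.82
eef_pos: [0.5212, -0.1497, 0.0664]
tcp_rot: [0.642, 0.767, 0.0, 0.0]
contact_force: [-0.4, 0.4, -0.3]
finger_gap: 0.0702
finger_force: 0.0
```

Request:
move_arm:
  plan: [0,0,0.5,0,1,0,0,1,0,1,0,0,1,0,1,0,0,0.9,0,1,0,0,0,0,1]

```text
time_s: 16.23
eef_pos: [0.524, -0.15, 0.1566]
tcp_rot: [0.642, 0.767, 0.002, 0.004]
contact_force: [1.6, 0.0, 0.2]
finger_gap: 0.0855
finger_force: 0.0
```

Request:
move_arm:
  plan: [0,0,0,0,1,0,0,0,0,1,0,0,0,0,1]

```text
time_s: 16.48
eef_pos: [0.5202, -0.1496, 0.1506]
tcp_rot: [0.642, 0.767, -0.0, -0.001]
contact_force: [0.6, 0.3, -0.4]
finger_gap: 0.0857
finger_force: 0.0
```

```bash
sed -i 's/(Z>.058)&(Z<.09)/(Z>.07)\&(Z<.1)/' h.py; python3 - <<'E'
from h import *
d=cam('wrist'); s=telemetry.state(); print(s['eef_pos'],s['tcp_rot'],s['contact_force']); lids(d,(.521,-.151)); save(d,'w8.png')
d=cam('scene'); lids(d,(.521,-.151))
E
```

```text
[ 0.52020877 -0.14962736  0.15043905] [ 6.41778292e-01  7.66889665e-01 -3.94280247e-04 -8.42300047e-04] [-0.03538705  0.66411002 -0.51861493]
top z 0.0390 22660 (array([ 519.2, -152. ]), array([126.4, 175.8]), 10.17)
collar z 0.0590 927 (array([ 518.9, -151.6]), array([31.4, 66.6]), 10.16)
handle z 0.0872 891 (array([ 520.3, -150. ]), array([11.6, 48.6]), 10.59)
top z 0.0392 1152 (array([ 513.3, -128.2]), array([131.5, 226.8]), 10.11)
collar z 0.5222 308 (array([ 693.1, -617.4]), array([  68.4, 1197.1]), 20.72)
handle z 0.0868 28 (array([ 517.5, -141.6]), array([10.9, 53. ]), 10.5)
```

Handle and hood top both stand 14 mm higher than on the table (87.2 vs 73.1 and 39.0 vs 25.0 mm), so the lids are fully home. Next is the collar.

Request:
move_arm:
  plan: [-0.06,-0.06,-1,0,1,0,0,-1,0,1,0,0,-1,0,1,0,0,-0.8,0,1,0,0,-0.4,0,1]

```text
time_s: 17.0
eef_pos: [0.5174, -0.1507, 0.0432]
tcp_rot: [0.642, 0.767, -0.001, -0.002]
contact_force: [-0.5, 0.4, -0.6]
finger_gap: 0.0852
finger_force: 0.0
```

Request:
move_arm:
  plan: [0,0,0,0,1,0,0,0,0,1,0,0,0,0,1]

```text
time_s: 17.25
eef_pos: [0.5203, -0.1512, 0.0473]
tcp_rot: [0.642, 0.767, 0.0, 0.001]
contact_force: [1.1, -0.1, 0.5]
finger_gap: 0.0854
finger_force: 0.0
```

Request:
move_arm:
  plan: [0,0,-0.18,0,1,0,0,0,0,1,0,0,0,0,0.2,0,0,0,0,-0.1,0,0,0,0,-0.1]

```text
time_s: 17.67
eef_pos: [0.5196, -0.1513, 0.0421]
tcp_rot: [0.642, 0.767, 0.0, 0.0]
contact_force: [1.1, -0.3, -1.1]
finger_gap: 0.0516
finger_force: 0.0
```

Request:
move_arm:
  plan: [0,0,0,0,-0.1,0,0,0,0,-1,0,0,0,0,-1,0,0,0,0,-1]

```text
time_s: 18.0
eef_pos: [0.5196, -0.1513, 0.0422]
tcp_rot: [0.642, 0.767, -0.0, 0.0]
contact_force: [-1.0, 0.5, 5.1]
finger_gap: 0.0308
finger_force: 60.2
```

Request:
move_arm:
  plan: [0,0,0,0,-1,0,0,0,0,-1,0,0,0,0,-1]

```text
time_s: 18.25
eef_pos: [0.5197, -0.1513, 0.0422]
tcp_rot: [0.642, 0.767, -0.0, 0.0]
contact_force: [-1.0, 0.5, 5.8]
finger_gap: 0.0308
finger_force: 60.2
```

Request:
move_arm:
  plan: [0,0,0.1,0,-1,0,0,0.15,0,-1,0,0,0.15,0,-1,0,0,0,0,-1]

```text
time_s: 18.58
eef_pos: [0.5197, -0.1513, 0.0524]
tcp_rot: [0.642, 0.767, 0.0, 0.0]
contact_force: [0.2, 0.7, -2.4]
finger_gap: 0.0309
finger_force: 59.6
```

```bash
python3 - <<'E'
from h import *
d=cam('scene'); save(d,'s9.png'); im=cv2.imread('pics/s9.png')[150:260,210:330]; cv2.imwrite('pics/s9c.png',cv2.resize(im,None,fx=6,fy=5,interpolation=cv2.INTER_CUBIC))
s=telemetry.state(); print(s['contact_force'],s['wrist_torque'],s['eef_pos'])
E
```

```text
[-0.61475399  0.0166736  -2.16988499] [ 0.02331635 -0.03441922  0.02359059] [ 0.5195961  -0.15132012  0.05215092]
```

View pics/s9c.png

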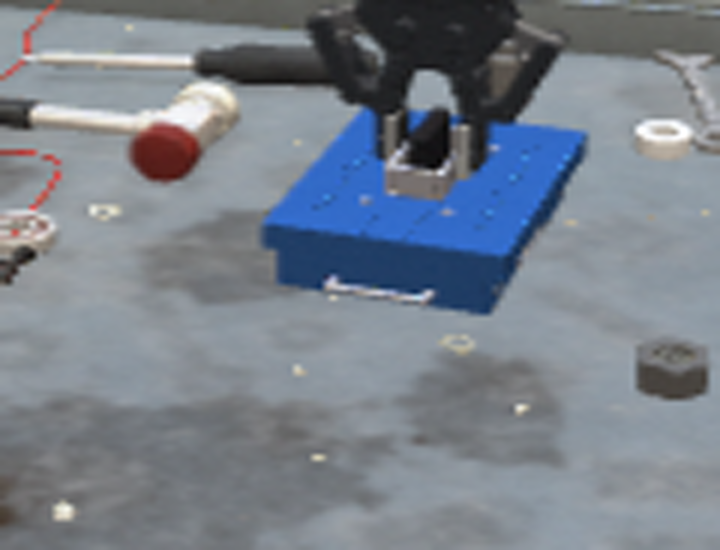

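The fingers hold the collar at (418,180) with the handle free between them. The load is about 2.2 N, which is the outer lid alone.

Request:
move_arm:
  plan: [0,0,0.2,0,-1,0,0,0.4,0,-1,0,0,0.4,0,-1,0,0,0.5,0,-1,0,0,0.5,0,-1]

```text
time_s: 19.05
eef_pos: [0.5196, -0.1512, 0.1034]
tcp_rot: [0.642, 0.767, 0.0, 0.0]
contact_force: [0.2, 0.7, -1.4]
finger_gap: 0.0308
finger_force: 59.8
```

Request:
move_arm:
  plan: [0,0,0.5,0,-1,0,0,0.5,0,-1,0,0,0.5,0,-1,0,0,0.4,0,-1,0,0,0.2,0,-1]

```text
time_s: 19.47
eef_pos: [0.5203, -0.1514, 0.1563]
tcp_rot: [0.642, 0.767, 0.0, 0.001]
contact_force: [0.2, 0.3, -1.4]
finger_gap: 0.0309
finger_force: 59.8
```

Request:
move_arm:
  plan: [0,0,0,0,-1,0,0,0,0,-1,0,0,0,0,-1,0,0,0,0,-1,0,0,0,0,-1]

```text
time_s: 19.88
eef_pos: [0.519, -0.1511, 0.1536]
tcp_rot: [0.642, 0.767, -0.0, -0.001]
contact_force: [0.3, -1.0, -2.4]
finger_gap: 0.0309
finger_force: 59.8
```

Request:
move_arm:
  plan: [0,0,0,0,-1,0,0,0,0,-1,0,0,0,0,-1,0,0,0,0,-1,0,0,0,0,-1]

```text
time_s: 20.3
eef_pos: [0.5195, -0.1512, 0.1543]
tcp_rot: [0.642, 0.767, -0.0, -0.0]
contact_force: [-0.8, -0.3, -1.6]
finger_gap: 0.0306
finger_force: 59.8
```

```bash
python3 - <<'E'
from h import *
d=cam('scene'); save(d,'s10.png'); im=cv2.imread('pics/s10.png')[110:240,200:340]; cv2.imwrite('pics/s10c.png',cv2.resize(im,None,fx=5,fy=4.5,interpolation=cv2.INTER_CUBIC))
P=[]
for i in range(5): cam('wrist'); P.append(telemetry.state()['eef_pos'])
print(np.round(P,4),telemetry.state()['contact_force'])
E
```

```text
[[ 0.5195 -0.1512  0.1543]
 [ 0.5195 -0.1512  0.1543]
 [ 0.5195 -0.1512  0.1543]
 [ 0.5195 -0.1512  0.1543]
 [ 0.5195 -0.1512  0.1543]] [-0.0537269  -0.68807972 -2.32515839]
```

View pics/s10c.png

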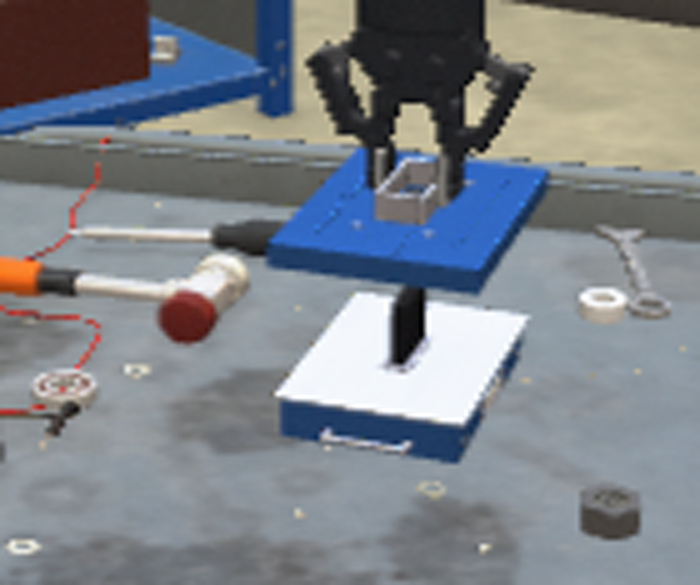

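The outer lid is held level and steady at about (410,220), 112 mm above its nested place. The inner lid sits flat and shut on the case at (400,360).

```bash
python3 -c "
from plant import hand_in
print(hand_in())"
```

```text
the job is handed in; nothing more can be done
None
```

I handed the job in at about 20.6 s of robot time (limit 58 s). The three blocks are in a square row against the rear wall, the inner lid is fully home, and the outer lid is held level about 112 mm above its nested place. No verdict was returned.

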